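# Load the charger tray and latch it

### The arm

A 7-joint arm with a two-finger parallel gripper is mounted at the origin on the work surface. World frame = base frame: x ahead of the robot, y to its left, z up, the work surface at z = 0. Lengths are in m, angles in rad, forces in N, time in s.
With the tool pointing down it reaches from about 0.4 to 0.85 m from the base axis. Payload 10.4 kg.
Tool frame: the origin (TCP) lies at the very end of the fingers, on their centre line; the grasp point (between the pads) lies 19 mm behind it; z points along the fingers, y is the line along which they close (so a half turn about z gives the same grasp; the last joint's range is limited). The gripper opens to 87 mm and grips with 3 to 60 N. Pads are 19 mm wide; open, the fingers measure 117 mm over their backs; the gripper's body (75 mm by 190 mm) begins 51 mm behind the grasp point.
Start: joints at [-1.21, 0.332, -0.065, 1.46, 0.022, 1.35, -0.088], TCP at [0.234, 0.58, 0.223] pointing down, gripper open.
Joint ranges: [-2.6, 2.6], [-0.5, 2.12], [-1.47, 1.34], [0.16, 2.42], [-1.27, 4.41], [0.06, 2.06], [-2.6, 2.6]. Speed limits (rad/s): [2.22, 2.22, 2.79, 2.79, 3.14, 3.14, 3.14].

### API

Orientations are given as a unit quaternion [x, y, z, w].
In Python, from workcell import r, eyes gives the robot as it stands. The module is installed in compiled form; this text tells all that it offers.
- The arm moves only by the tool jog_arm, never from a script. Its argument "rows" is a list of rows, each a list of 6 numbers: the shift along the tool's x, y, z in units of 0.25 m (1.0 is 0.25 m), then the turn, a rotation vector about the tool's x, y, z in units of 2 rad (1.0 is 2 rad). In form: [[tx, ty, tz, wx, wy, wz], ...]. A call has 1 to 20 rows; each row is the pose to reach, as a shift and turn from the pose commanded when the call began, along the tool's axes at that moment; what a row does not reach only later rows make up. A row lasts 1/8 s, in which the tool goes at most 62.5 mm and 10.7 degrees, less where a joint would pass 70% of its speed; a pose out of reach is approached as far as the arm can. A call with a number of a shift or a turn outside -1 to 1 is refused whole. A call with a gripper value outside its range is refused whole. "jaw" is the closure, from -1 (fully open) to 1 (shut), set as the call begins (left out, the last holds). The fingers move at their own pace and stop on an object; "newtons" is the grip in N (left out, the last holds). Time passes only in rows, so rows that repeat a pose let the fingers close. It gives the time, the measured TCP pose, the force, the opening and the grip force at its end, in the units of the state.
- r.get_state(): the state, without advancing time (a new reading comes with each control period).
- eyes.camera(name): name is "scene" or "side" or "wrist"; returns the picture (400x640x3 uint8, red, green, blue); there is no depth.
- eyes.camera_info(name): a dict with "fx", "fy", "cx", "cy" (pixels), "extrinsics" (4x4, takes a point from world to camera coordinates). Camera axes: x right, y down, z forward; pixel columns grow to the right and rows downward; lengths in m; the calibration is good to about 2 mm. The wrist camera is an equidistant fisheye: a pixel r from the principal point sees the ray r / f radians off the axis. A picture is of the moment at which its call begins: read the wrist's pose just before it. camera_info takes no time and is no camera call; for the wrist camera it gives the pose at the moment of the call.
- r.finish_job(): hands the job in; it is judged then, once.
The state is a dict: "time_s": time; "joint_pos": joint angles; "qvel": joint speeds; "tau": joint torques, N m; "position": TCP position; "ee_rot": TCP orientation; "ft_force": force on the tool from outside, world axes, zero at the start; "wrist_torque": the same for the moment, N m; "gripper_width": finger opening in m; "grip_force": force on a finger pad.
Only numpy, scipy, OpenCV 4.12 (cv2) and the standard library are available. Lean on these libraries where they do the work, as an engineer would, in place of code of your own. Each camera call takes 0.05 s, during which the arm holds its last target. There are 200 camera calls.

### The job

Lay the flat battery pack in the charger's open tray, then push the tray in until its push-push latch catches, let go of it and make sure that it stays in. Handle it gently: put the pack down rather than drop it, never lean on the tray with more than 20 N, and leave the other things on the desk where they are.

Things in the scene. Friction and masses are not known exactly. Their poses are not given: they have to be found in the camera images.
- pack: the battery pack to load: a flat dark-grey plastic block 70 x 50 x 30 mm (x, y, z) with a lighter panel on top and brass contact strips on both ends, about 0.2 kg, lying flat. Origin at the centre of its underside, x along its length. Either end may go first.
- dock: the battery charger, a cream box fixed to the desk, 165 mm deep, 136 mm wide, 62 mm high, with a bay open towards the robot (74 mm wide, from 2 to 56 mm above the desk). Origin on the desk under the middle of the bay's mouth; its x axis points into the bay and is the way the tray is pushed, y is sideways, z up.
- tray (a joint): travel (m) of the black tray into the dock along the dock's x: 0 = sprung right out (as at the start), growing as it is pushed in. A spring pushes it out, with 3 N when out to 5 N when in; friction adds 0.3 N and speed 12 N per m/s. Caught by its latch it rests at a travel somewhere between 0.067 and 0.085 m, never the same, so this cannot be known beforehand.
- tray_front (a point): the middle of the outer face of the tray's upright front panel, 26 mm above the desk, to be pushed along the dock's x. The panel is 90 mm wide and 8 mm thick and reaches from 4 to 40 mm above the desk; its face stands 97 mm in front of the bay's mouth when the tray is out. Axes as the dock's.
- tray_pocket (a point): the middle of the floor of the tray's pocket, 12 mm above the desk, 77 mm long (x) and 56 mm wide (y): the pack lies in it lengthwise along x with 3 mm to spare all round. Side and rear walls rise 8 mm above the floor, the front panel 28 mm. With the tray out, the whole pocket lies in front of the bay, open from above. Axes as the dock's.
- meter: bystander, leave alone: a small grey box with a white dial, 70 x 90 x 62 mm. Origin at the centre of its underside.
- phone: bystander, leave alone: a black phone lying flat, 75 x 150 x 9 mm. Origin at the centre of its underside.
- mug: bystander, leave alone: a white mug, 80 mm across and 90 mm high. Origin at the centre of its underside.
- mouse: bystander, leave alone: a white computer mouse, about 100 x 58 x 34 mm. Origin at the centre of its underside.
- latch (a point): middle of the bay's mouth, 26 mm above the desk; the push-push latch is hidden inside. To catch, the tray must be pressed to its end stop, 5 to 7 mm deeper than its rest, where the force climbs steeply (8 to 12 N in all is ample), and let go. Pressed short of the stop, it comes right out again; pressed home when caught, it is freed. The depth differs each time: feel for the stop.
Not all that is in view belongs to the job. Several things have the shape of the pack; the one meant has the colours described above.

How it is judged:
By the outcome, as a careful person would: the job done as asked, in the order asked, and still so for the second after the job is handed in, with the robot touching nothing.
It also fails if it takes over 58 s, if anything falls off the work surface, if the arm or the gripper's body presses on something with over 40 N, if the wrist force passes 120 N, or if a joint passes its speed limit or range.

## Working session

There is one attempt and no reset: what is moved stays moved. The work goes in short steps, Python scripts to look and compute and a tool call to move; the robot and the scene stay as the last step left them, time stands still between calls to the robot, and variables do not carry over. Pictures are saved under pics/ and viewed, at most 10 in all, crops included, and the job is handed in when it is done.

Besides the shell and the picture viewer there is one more tool, called after "Emit:" as name(argument=value, ...), one argument or row to a line, values as JSON. jog_arm: Moves the arm, as the interface text tells. Its arguments: {"type":"object","properties":{"rows":{"type":"array"},"jaw":{"type":"number"},"newtons":{"type":"number"}},"required":["rows"]}

```bash
mkdir -p pics; cat > h.py <<'E'
import numpy as np, cv2
from workcell import r, eyes
from scipy.spatial.transform import Rotation as R
def snap(n,f):
    info=eyes.camera_info(n); im=eyes.camera(n); cv2.imwrite('pics/'+f+'.png',im[...,::-1]); np.savez('pics/'+f+'.npz',im=im,E=info['extrinsics'],k=[info[c] for c in('fx','fy','cx','cy')],fish=n=='wrist'); return im
def ray(f,u,v):
    d=np.load('pics/'+f+'.npz'); E=d['E']; fx,fy,cx,cy=d['k']
    x,y=(u-cx)/fx,(v-cy)/fy
    if d['fish']:
        t=np.hypot(x,y); s=np.sin(t)/t if t>1e-9 else 1; q=np.array([x*s,y*s,np.cos(t)])
    else: q=np.array([x,y,1.])
    return -E[:3,:3].T@E[:3,3], E[:3,:3].T@q
def onz(f,u,v,z):
    o,q=ray(f,u,v); return o+q*(z-o[2])/q[2]
def proj(f,p):
    d=np.load('pics/'+f+'.npz'); E=d['E']; fx,fy,cx,cy=d['k']; c=E[:3,:3]@np.array(p)+E[:3,3]
    if d['fish']:
        n=np.hypot(c[0],c[1]); t=np.arctan2(n,c[2]); return np.array([cx+fx*t*c[0]/n,cy+fy*t*c[1]/n])
    return np.array([cx+fx*c[0]/c[2],cy+fy*c[1]/c[2]])
E
python3 - <<'E'
from h import *
s=r.get_state(); print({k:np.round(v,3) for k,v in s.items()})
a=snap('scene','s0'); snap('side','d0'); snap('wrist','w0')
for n in('scene','side','wrist'):
    i=eyes.camera_info(n); print(n,i['fx'],np.round(i['extrinsics'],3).tolist())
E
```

```text
{'time_s': np.float64(0.0), 'joint_pos': array([-1.21 ,  0.333, -0.065,  1.461,  0.022,  1.35 , -0.089]), 'qvel': array([-0.   ,  0.003,  0.001, -0.   , -0.   ,  0.   ,  0.   ]), 'tau': array([ 1.0000e-03, -6.2326e+01,  2.5000e-02, -3.8990e+01, -6.1000e-02,
        4.0000e-02,  0.0000e+00]), 'position': array([0.234, 0.579, 0.222]), 'ee_rot': array([ 0.191,  0.982, -0.001, -0.   ]), 'ft_force': array([ 0.361, -0.17 ,  0.343]), 'wrist_torque': array([0.024, 0.045, 0.016]), 'grip_force': np.float64(0.0), 'gripper_width': np.float64(0.087)}
scene 506.8265528456838 [[0.81, 0.586, -0.008, -0.488], [0.438, -0.614, -0.657, -0.227], [-0.39, 0.529, -0.754, 1.561], [0.0, 0.0, 0.0, 1.0]]
side 398.4449916477818 [[0.776, -0.631, 0.002, -0.456], [-0.344, -0.427, -0.836, 0.249], [0.529, 0.648, -0.548, 0.702], [0.0, 0.0, 0.0, 1.0]]
wrist 309.70691628693146 [[0.374, 0.927, 0.0, -0.625], [0.894, -0.361, 0.265, -0.033], [0.246, -0.099, -0.964, 0.389], [0.0, 0.0, 0.0, 1.0]]
```

View pics/s0.png

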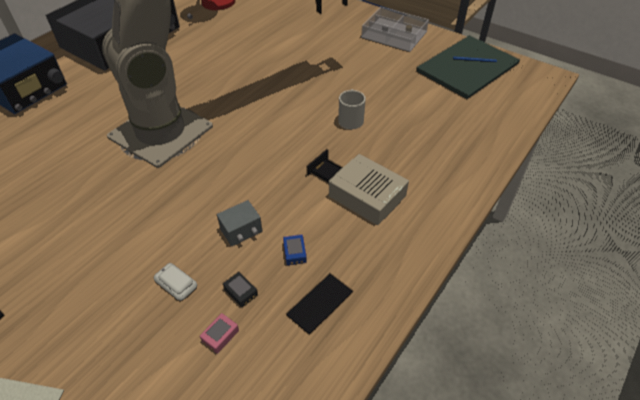

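View pics/d0.png

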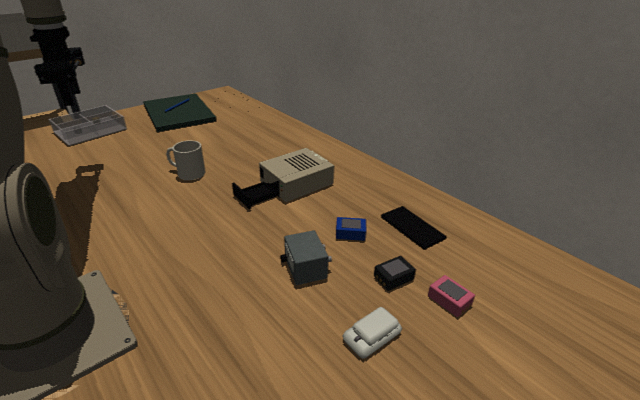

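Scene view: the candidates are the dark-grey block at (240,289), the blue block at (295,249), the pink block at (220,332) and the white mouse at (175,281). Dark grey with a lighter panel matches the description. The dock is at (368,188) with its tray towards (318,165). In the side view the pack is at (395,272) and the dock at (297,175).

```bash
python3 - <<'E'
from h import *
for f,(u,v) in {'s0':(240,286),'d0':(395,268)}.items(): print('pack',f,onz(f,u,v,.03).round(3))
for f,pts in {'s0':[(318,165),(345,160),(330,180),(406,184),(375,205)],'d0':[(245,190),(261,165),(279,172),(333,162)]}.items():
    for p in pts: print(f,p,onz(f,*p,.062 if p not in[(318,165),(245,190)] else .03).round(3))
a=cv2.resize(cv2.imread('pics/s0.png')[255:325,200:280],None,fx=5,fy=5,interpolation=2)
b=cv2.resize(cv2.imread('pics/s0.png')[140:230,295:415],None,fx=4,fy=4,interpolation=2)
c=np.zeros((360,880,3),np.uint8); c[:350,:400]=a; c[:360,400:880]=b
c=cv2.resize(c,(800,327)); cv2.imwrite('pics/crop.png',c)
for n,q in dict(mug=(351,120,0.03),meter=(240,225,.03),phone=(320,303,.009),blue=(295,246,.03),pink=(220,330,.03)).items(): print(n,onz('s0',*q).round(3))
E
```

```text
pack s0 [ 0.585 -0.286  0.03 ]
pack d0 [ 0.581 -0.287  0.03 ]
s0 (318, 165) [0.499 0.136 0.03 ]
s0 (345, 160) [0.567 0.168 0.062]
s0 (330, 180) [0.577 0.083 0.062]
s0 (406, 184) [0.746 0.186 0.062]
s0 (375, 205) [0.719 0.077 0.062]
d0 (245, 190) [0.5   0.156 0.03 ]
d0 (261, 165) [0.578 0.194 0.062]
d0 (279, 172) [0.594 0.131 0.062]
d0 (333, 162) [0.744 0.082 0.062]
mug [0.466 0.352 0.03 ]
meter [ 0.465 -0.152  0.03 ]
phone [ 0.752 -0.206  0.009]
blue [ 0.618 -0.123  0.03 ]
pink [ 0.624 -0.394  0.03 ]
```

View pics/crop.png

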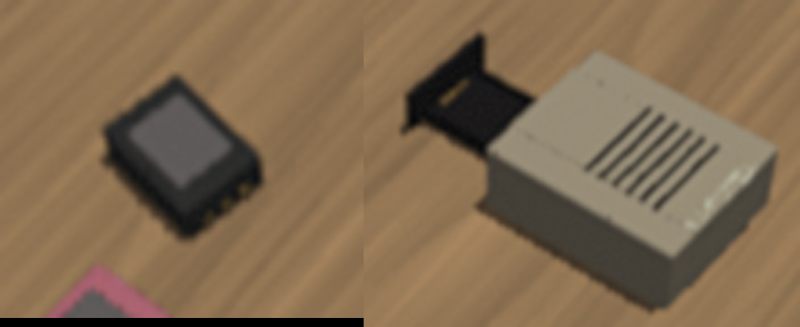

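The crop shows dark grey with a lighter panel and brass strips on the end at lower right, so this is the pack. The dock's top corners are at crop pixels (597,52), (775,152), (670,258) and (490,155).

```bash
python3 - <<'E'
from h import *
k=800/880
P=[onz('s0',200+x/k/5-.4,255+y/k/5-.4,.03)[:2] for x,y in[(107,130),(177,77),(262,158),(185,213)]]
D=[onz('s0',295+(x-363.6)/k/4-.4,140+y/k/4-.4,.062)[:2] for x,y in[(490,155),(597,52),(775,152),(670,258)]]
for n,Q in(('P',P),('D',D)):
    Q=np.array(Q); print(n,Q.round(3).tolist(),Q.mean(0).round(4))
    for i in range(4):
        e=Q[(i+1)%4]-Q[i]; print(np.hypot(*e).round(3),np.degrees(np.arctan2(e[1],e[0])).round(1))
print(R.from_quat(r.get_state()['ee_rot']).as_matrix().round(3))
E
```

```text
P [[0.548, -0.303], [0.556, -0.259], [0.623, -0.27], [0.612, -0.316]] [ 0.5847 -0.287 ]
0.045 80.6
0.068 -9.6
0.047 -102.7
0.065 168.7
D [[0.58, 0.075], [0.584, 0.21], [0.745, 0.197], [0.736, 0.067]] [0.6614 0.1371]
0.135 88.3
0.162 -4.8
0.13 -94.0
0.157 177.1
[[-0.927  0.374 -0.   ]
 [ 0.374  0.927 -0.001]
 [-0.    -0.001 -1.   ]]
```

Emit:
jog_arm(
  rows=[
    [-0.1,-0.07,0,0,0,0],
    [-0.29,-0.22,0,0,0,0],
    [-0.48,-0.36,0,0,0,0],
    [-0.67,-0.5,0,0,0,0],
    [-0.86,-0.65,0,0,0,0],
    [-0.96,-0.72,0,0,0,0],
  ],
  jaw=-1,
)

```text
time_s: 0.9
position: [0.3908, 0.3195, 0.2226]
ee_rot: [0.193, 0.981, -0.0, 0.0]
ft_force: [0.1, 0.5, 0.8]
gripper_width: 0.0873
grip_force: 0.0
```

Emit:
jog_arm(
  rows=[
    [-0.19,-0.16,0,0,0,0],
    [-0.39,-0.32,0,0,0,0],
    [-0.58,-0.48,0,0,0,0],
    [-0.76,-0.64,0,0,0,0],
    [-0.78,-0.66,0,0,0,0],
  ],
)

```text
time_s: 1.52
position: [0.5094, 0.0919, 0.2225]
ee_rot: [0.194, 0.981, -0.001, 0.0]
ft_force: [-0.0, 0.1, 0.0]
gripper_width: 0.0871
grip_force: 0.0
```

```bash
python3 - <<'E'
from h import *
s=r.get_state(); print(s['time_s'],s['position'],s['ee_rot'],s['qvel'].round(3))
snap('wrist','w1')
E
```

```text
1.525 [0.5094437  0.09187883 0.22253477] [ 1.94290806e-01  9.80943755e-01 -5.75485444e-04  3.17710039e-04] [ 0.02   0.023 -0.029 -0.015 -0.038  0.005  0.068]
```

View pics/w1.png

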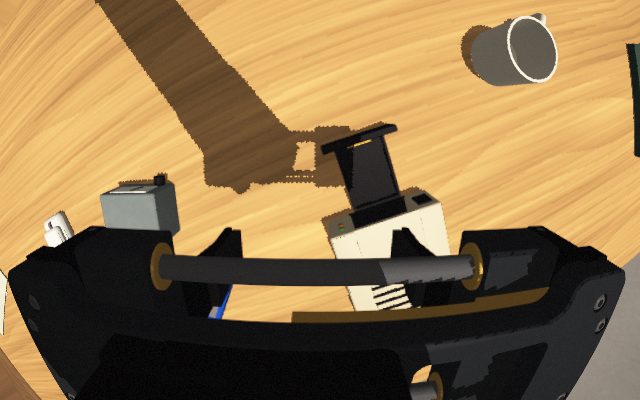

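The wrist view shows the tray panel top at (322,150) to (397,127), and the dock's top front edge at about (322,221) to (439,197). I'll enlarge it to get the exact corners.

```bash
python3 - <<'E'
from h import *
c=cv2.imread('pics/w1.png')[110:250,305:455]; c=cv2.convertScaleAbs(c,alpha=1.6,beta=20)
cv2.imwrite('pics/c1.png',cv2.resize(c,None,fx=4,fy=4,interpolation=2))
E
```

```text
(no output)
```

View pics/c1.png

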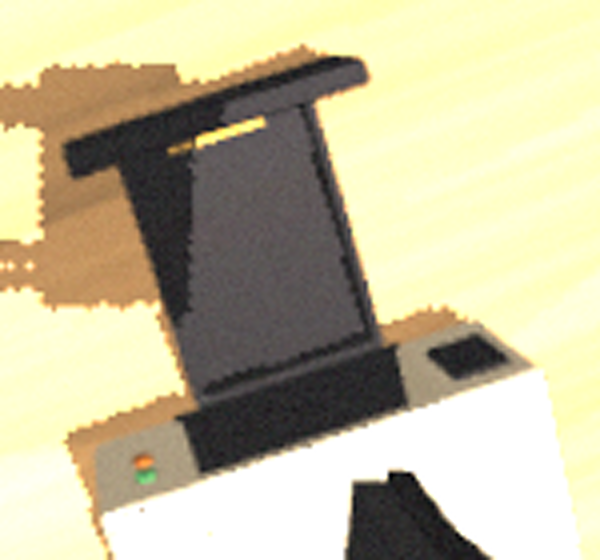

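The enlargement shows the dock's top front edge at (103,513) to (545,370), the panel's outer top edge at (64,147) to (352,57), and the pocket beside it.

```bash
python3 - <<'E'
from h import *
g=lambda x,y,z: onz('w1',305+x/4-.4,110+y/4-.4,z)[:2]
for n,a,b,z in(('dockfront',(103,513),(545,370),.062),('panel out',(64,147),(350,58),.04),('panel in',(76,178),(368,82),.04)):
    a,b=g(*a,z),g(*b,z); e=b-a; print(n,a.round(4),b.round(4),(a+b).round(4)/2,np.hypot(*e).round(4),np.degrees(np.arctan2(e[1],e[0]))-90)
for p in((205,398),(368,335),(312,105)): print(g(*p,.02 if p!=(312,105) else .012).round(4))
# pack position in tool coords
s=r.get_state(); M=R.from_quat(s['ee_rot']).as_matrix(); print(M.T@(np.array([.585,-.287,.2])-s['position'])/.25)
E
```

```text
dockfront [0.5741 0.0823] [0.584  0.2156] [0.57905 0.14895] 0.1337 -4.211513730864695
panel out [0.4773 0.1102] [0.4834 0.1947] [0.4804  0.15245] 0.0847 -4.124096949706342
panel in [0.4867 0.11  ] [0.4916 0.1973] [0.48915 0.15365] 0.0874 -3.2455538992746114
[0.5676 0.1209]
[0.5682 0.1756]
[0.496  0.1845]
[-0.85884986 -1.29392407  0.09039605]
```

Emit:
jog_arm(
  rows=[
    [-0.09,-0.1,0,0,0,-0.02],
    [-0.23,-0.27,0,0,0,-0.04],
    [-0.37,-0.44,0,0,0,-0.06],
    [-0.5,-0.62,0,0,0,-0.08],
    [-0.62,-0.8,0,0,0,-0.1],
    [-0.74,-0.94,0,0,0,-0.104],
    [-0.8,-1.0,0,0,0,-0.104],
  ],
)

```text
time_s: 2.45
position: [0.6003, -0.211, 0.2219]
ee_rot: [0.088, 0.996, -0.0, -0.0]
ft_force: [0.4, 0.8, 0.1]
gripper_width: 0.0866
grip_force: 0.0
```

```bash
python3 - <<'E'
from h import *
s=r.get_state(); print(s['time_s'],s['position'],s['ee_rot'])
snap('wrist','w2')
a=cv2.imread('pics/w2.png')
M=R.from_quat(s['ee_rot']).as_matrix()
print(proj('w2',[.585,-.287,.03]),M.T@(np.array([.585,-.287,.2])-s['position'])/.25)
E
```

```text
2.45 [ 0.60025687 -0.21095316  0.22194371] [ 8.81782226e-02  9.96104618e-01 -5.25866430e-06 -4.37743578e-04]
[250.82601223 176.0661844 ] [ 0.00656553 -0.31016996  0.0878078 ]
```

View pics/w2.png

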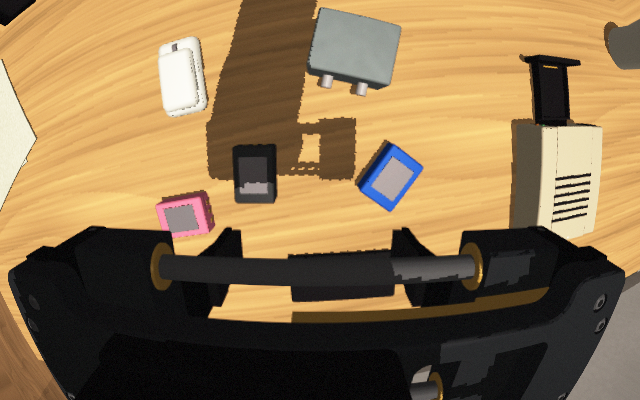

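The pack is dark at (255,172), between the pink block at (184,215) and the blue block at (391,177).

```bash
python3 - <<'E'
from h import *
a=cv2.imread('pics/w2.png'); g=a[138:212,222:290]
m=(g.max(2)<95).astype(np.uint8)
# include the lighter panel by hull of dark part
cs,_=cv2.findContours(m,0,2); c=max(cs,key=cv2.contourArea); print(cv2.contourArea(c),cv2.minAreaRect(c),cv2.approxPolyDP(cv2.convexHull(c),3,True).reshape(-1,2)+[222,138])
q=np.array([222,138])
for z in(.03,.0):
  P=np.array([onz('w2',*(p+q),z)[:2] for p in cv2.boxPoints(cv2.minAreaRect(c))]); print(z,P.round(4).tolist(),P.mean(0))
cv2.imwrite('pics/c2.png',cv2.resize(cv2.convertScaleAbs(g,alpha=2,beta=20),None,fx=8,fy=8,interpolation=2))
E
```

```text
2476.5 ((32.0, 34.0), (60.0, 46.0), 90.0) [[275 143]
 [274 201]
 [236 201]
 [231 148]
 [236 144]]
0.03 [[0.5407, -0.3019], [0.5516, -0.2482], [0.6217, -0.2627], [0.6117, -0.3189]] [ 0.58140663 -0.28291831]
0.0 [[0.5415, -0.3106], [0.5534, -0.2524], [0.6294, -0.2681], [0.6186, -0.329]] [ 0.58574687 -0.29001813]
```

View pics/c2.png

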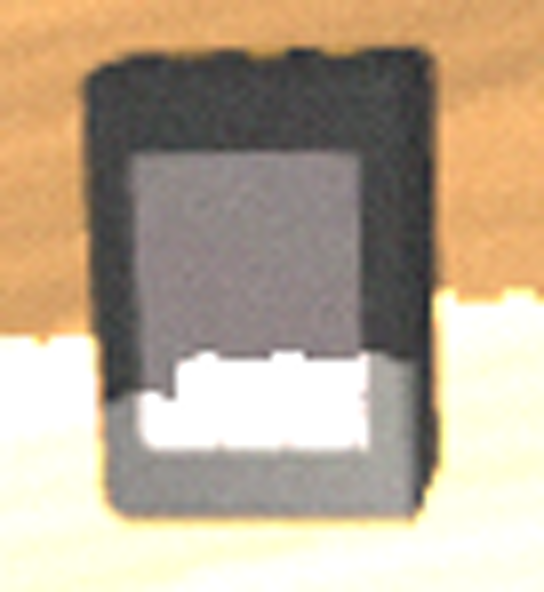

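```bash
python3 - <<'E'
from h import *
g=lambda x,y: onz('w2',222+x/8-.4,138+y/8-.4,.03)[:2]
P=np.array([g(*p) for p in[(133,152),(362,152),(368,447),(142,447)]]); print(P.mean(0))
for i in range(4):
    e=P[(i+1)%4]-P[i]; print(np.hypot(*e).round(4),np.degrees(np.arctan2(e[1],e[0])).round(1))
P=np.array([g(*p) for p in[(88,65),(415,55),(415,515),(108,515)]]); print(P.mean(0))
for i in range(4):
    e=P[(i+1)%4]-P[i]; print(np.hypot(*e).round(4),np.degrees(np.arctan2(e[1],e[0])).round(1))
s=r.get_state(); M=R.from_quat(s['ee_rot']).as_matrix(); print(M.T@(np.array([.5835,-.286,.1])-s['position'])/.25,np.degrees(np.arctan2(M[1,1],M[0,1])))
E
```

```text
[ 0.58446761 -0.28441709]
0.0343 78.8
0.0442 -10.9
0.0348 -100.3
0.0447 168.5
[ 0.58311705 -0.2835747 ]
0.0488 80.3
0.0687 -11.8
0.0476 -100.0
0.0685 169.2
[ 0.01461624 -0.30075822  0.48736228] 79.82030638724532
```

Emit:
jog_arm(
  rows=[
    [0.01,-0.1,0.05,0,0,0],
    [0.012,-0.22,0.15,0,0,0],
    [0.012,-0.3,0.32,0,0,0],
    [0.012,-0.3,0.5,0,0,0.005],
    [0.012,-0.3,0.66,0,0,0.005],
    [0.012,-0.3,0.76,0,0,0.005],
    [0.012,-0.3,0.81,0,0,0.005],
    [0.012,-0.3,0.832,0,0,0.005],
    [0.012,-0.3,0.832,0,0,0.005],
  ],
)

```text
time_s: 3.62
position: [0.5844, -0.2829, 0.0151]
ee_rot: [0.093, 0.996, 0.0, 0.0]
ft_force: [-0.0, -0.4, 0.3]
gripper_width: 0.0871
grip_force: 0.0
```

Emit:
jog_arm(
  rows=[
    [0,0,0,0,0,0],
    [0,0,0,0,0,0],
    [0,0,0,0,0,0],
    [0,0,0,0,0,0],
    [0,0,0,0,0,0],
    [0,0,0,0,0,0],
  ],
  jaw=1,
  newtons=15,
)

```text
time_s: 4.38
position: [0.5839, -0.2834, 0.0146]
ee_rot: [0.093, 0.996, -0.0, 0.0]
ft_force: [0.1, -0.5, 0.9]
gripper_width: 0.0497
grip_force: 15.0
```

Emit:
jog_arm(
  rows=[
    [0,0,-0.06,0,0,0],
    [0,0,-0.2,0,0,0],
    [0,0,-0.36,0,0,0],
    [0.03,0.1,-0.5,0,0,-0.01],
    [0.07,0.26,-0.6,0,0,-0.02],
    [0.13,0.45,-0.6,0,0,-0.03],
    [0.2,0.64,-0.6,0,0,-0.045],
    [0.26,0.83,-0.6,0,0,-0.058],
    [0.32,0.97,-0.6,0,0,-0.058],
  ],
)

```text
time_s: 5.5
position: [0.5497, -0.0277, 0.1653]
ee_rot: [0.034, 0.999, 0.0, 0.0]
ft_force: [-0.2, 0.2, -2.0]
gripper_width: 0.05
grip_force: 15.0
```

```bash
python3 - <<'E'
from h import *
s=r.get_state(); print(s['time_s'],s['position'],s['ee_rot'],s['gripper_width'])
M=R.from_quat(s['ee_rot']).as_matrix()
print(M.T@(np.array([.529,.151,.15])-s['position'])/.25,np.degrees(np.arctan2(M[1,1],M[0,1])))
E
```

```text
5.5 [ 0.54971069 -0.02768768  0.16530858] [3.38991831e-02 9.99425142e-01 4.09980684e-04 2.49714956e-04] 0.04998272326605586
[0.13111244 0.70744317 0.06176428] 86.11470622400991
```

Emit:
jog_arm(
  rows=[
    [0.02,0.1,0,0,0,0],
    [0.06,0.3,0,0,0,0],
    [0.1,0.5,0,0,0,0],
    [0.13,0.66,0,0,0,0],
    [0.131,0.707,0.05,0,0,0],
    [0.131,0.707,0.12,0,0,0],
    [0.131,0.707,0.16,0,0,0],
    [0.131,0.707,0.16,0,0,0],
  ],
)

```text
time_s: 6.5
position: [0.5294, 0.1467, 0.1235]
ee_rot: [0.036, 0.999, -0.001, -0.001]
ft_force: [-1.0, 0.3, -2.7]
gripper_width: 0.0502
grip_force: 15.0
```

```bash
python3 - <<'E'
from h import *
s=r.get_state(); print(s['time_s'],s['position'],s['ee_rot'])
snap('wrist','w3'); snap('side','d3'); snap('scene','s3')
print(proj('w3',[.529,.151,.012]),proj('d3',[.529,.151,.03]),proj('s3',[.529,.151,.03]))
c=cv2.imread('pics/w3.png')[100:300,200:440]; a=cv2.resize(cv2.convertScaleAbs(c,alpha=1.6,beta=20),None,fx=2.4,fy=2.4,interpolation=2)
cv2.imwrite('pics/c3.png',cv2.resize(cv2.convertScaleAbs(cv2.imread('pics/w3.png')[110:300,220:430],alpha=1.8,beta=20),None,fx=3,fy=3,interpolation=2))
E
```

```text
6.5 [0.5293922  0.14674059 0.12350657] [ 3.59748892e-02  9.99352133e-01 -6.23651757e-04 -8.55869809e-04]
[321.52294307 193.89248677] [255.36870269 187.11640429] [330.04902864 166.34240739]
```

View pics/c3.png

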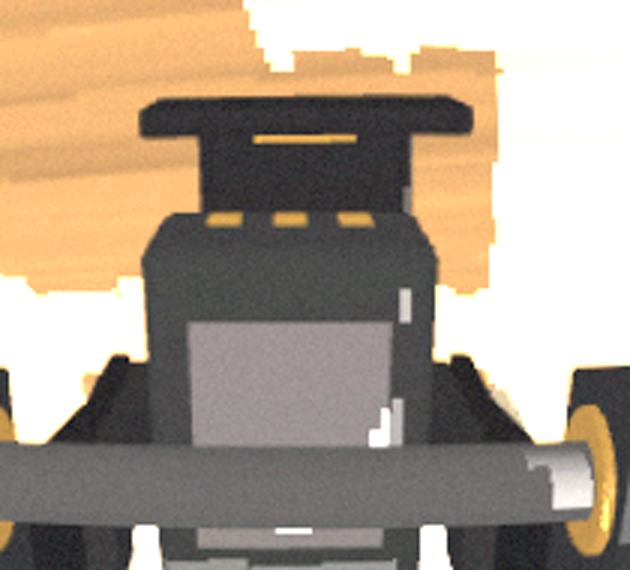

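The view shows the held pack level and square to the tray. The panel's top strip spans crop (140,105) to (473,100), with its inner edge at y≈133. The pack's front top edge runs from (150,262) to (437,258).

```bash
python3 - <<'E'
from h import *
g=lambda x,y,z: onz('w3',220+x/3-.4,110+y/3-.4,z)
s=r.get_state(); M=R.from_quat(s['ee_rot']).as_matrix()
u=np.array([np.cos(np.radians(-4)),np.sin(np.radians(-4))]); v=np.array([-u[1],u[0]])
T=s['position'][:2]
def rel(n,p,z):
    q=g(*p,z)[:2]; d=q-T; print(n,q.round(4),'along',(d@u).round(4),'lat',(d@v).round(4))
for n,p,z in[('panel L out',(140,106),.04),('panel R out',(473,103),.04),('panel L in',(140,135),.04),('panel R in',(473,131),.04),('pocket L',(200,190),.02),('pocket R',(411,190),.02),('pocket L',(200,150),.02),('pocket R',(411,150),.02),
 ('light L',(188,322),.139),('light R',(391,322),.139),('light L',(192,440),.139),('light R',(390,440),.139),('light L2',(197,548),.139),('light R2',(383,548),.139),
 ('pack bot L',(172,212),.109),('pack bot R',(408,212),.109)]: rel(n,p,z)
print(np.degrees(np.arctan2(M[1,1],M[0,1])),M[:,2])
E
```

```text
panel L out [0.4782 0.1097] along -0.0492 lat -0.0417
panel R out [0.4836 0.1986] along -0.05 lat 0.0473
panel L in [0.486 0.109] along -0.0414 lat -0.0419
panel R in [0.4912 0.1983] along -0.0425 lat 0.0475
pocket L [0.5058 0.1215] along -0.0225 lat -0.028
pocket R [0.5102 0.183 ] along -0.0224 lat 0.0337
pocket L [0.4941 0.1226] along -0.0343 lat -0.0277
pocket R [0.4984 0.1835] along -0.0343 lat 0.0334
light L [0.5068 0.1307] along -0.0222 lat -0.0188
light R [0.5092 0.1646] along -0.0221 lat 0.0152
light L [0.5287 0.129 ] along -0.0002 lat -0.0189
light R [0.5311 0.1636] along -0.0002 lat 0.0158
light L2 [0.5512 0.1273] along 0.0223 lat -0.019
light R2 [0.5536 0.1617] along 0.0224 lat 0.0155
pack bot L [0.4939 0.1256] along -0.0347 lat -0.0247
pack bot R [0.4972 0.1716] along -0.0346 lat 0.0214
85.93670968023467 [ 6.32797009e-04  2.32876550e-04 -9.99999773e-01]
```

Emit:
jog_arm(
  rows=[
    [0.01,0.018,0.02,0,0,0],
    [0.01,0.018,0.09,0,0,0],
    [0.01,0.018,0.17,0,0,0],
    [0.01,0.018,0.23,0,0,0],
    [0.01,0.018,0.246,0,0,0],
    [0.01,0.018,0.246,0,0,0],
  ],
)

```text
time_s: 7.4
position: [0.5277, 0.1531, 0.063]
ee_rot: [0.035, 0.999, -0.0, -0.0]
ft_force: [-0.8, 0.2, -2.1]
gripper_width: 0.0498
grip_force: 15.0
```

```bash
python3 - <<'E'
from h import *
s=r.get_state(); print(s['time_s'],s['position'],s['ee_rot'],s['ft_force'])
snap('wrist','w4'); snap('side','d4')
s=r.get_state(); print(s['position'])
w=cv2.imread('pics/w4.png')[130:270,230:410]; d=cv2.imread('pics/d4.png')[130:230,215:345]
k=lambda c,f:cv2.resize(cv2.convertScaleAbs(c,alpha=1.8,beta=20),None,fx=f,fy=f,interpolation=2)
w=k(w,3);d=k(d,2); o=np.zeros((420,800,3),np.uint8); o[:,:540]=w; o[:200,540:800]=d; cv2.imwrite('pics/c4.png',o)
E
```

```text
7.4 [0.52766547 0.15309774 0.06296364] [ 3.49247719e-02  9.99389942e-01 -4.04212187e-05 -5.25190749e-05] [-0.78064965  0.23813709 -2.10216999]
[0.52807987 0.15325061 0.06361805]
```

View pics/c4.png

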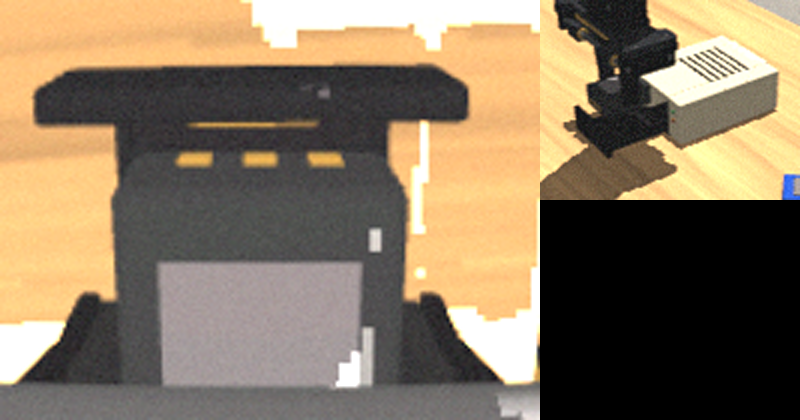

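The pack sits just above the pocket behind the panel. The panel spans crop x 34 to 468, the light panel 158 to 362 at y≈263.

```bash
python3 - <<'E'
from h import *
g=lambda x,y,z: onz('w4',230+x/3-.4,130+y/3-.4,z)
s=r.get_state(); T=s['position'][:2]
u=np.array([np.cos(np.radians(-4)),np.sin(np.radians(-4))]); v=np.array([-u[1],u[0]])
for n,p,z in[('panel L out',(36,92),.04),('panel R out',(468,86),.04),('panel L in',(36,124),.04),('panel R in',(468,118),.04),('pocket L',(116,150),.02),('pocket R',(390,150),.02),
 ('light L',(157,263),.0785),('light R',(362,263),.0785),('light L',(163,384),.0785),('light R',(362,384),.0785),('pack top L',(113,192),.0785),('pack top R',(407,190),.0785),('front bot',(262,152),.0485),('front top',(262,190),.0785)]:
    q=g(*p,z)[:2]; d=q-T; print(n,q.round(4),'along',(d@u).round(4),'lat',(d@v).round(4))
E
```

```text
panel L out [0.4797 0.1099] along -0.0452 lat -0.0466
panel R out [0.4847 0.1981] along -0.0464 lat 0.0417
panel L in [0.4863 0.1092] along -0.0386 lat -0.0469
panel R in [0.4913 0.1979] along -0.0398 lat 0.042
pocket L [0.4971 0.1219] along -0.0288 lat -0.0334
pocket R [0.5014 0.184 ] along -0.0287 lat 0.0288
light L [0.5052 0.1368] along -0.0217 lat -0.018
light R [0.5076 0.171 ] along -0.0217 lat 0.0163
light L [0.5277 0.1354] along 0.0008 lat -0.0178
light R [0.5301 0.1703] along 0.0009 lat 0.0172
pack top L [0.4925 0.1308] along -0.034 lat -0.0249
pack top R [0.4955 0.179 ] along -0.0343 lat 0.0234
front bot [0.4939 0.1553] along -0.0342 lat -0.0003
front top [0.4939 0.1552] along -0.0343 lat -0.0004
```

Emit:
jog_arm(
  rows=[
    [0.002,-0.007,0,0,0,0],
    [0.002,-0.007,0.03,0,0,0],
    [0.002,-0.007,0.06,0,0,0],
    [0.002,-0.007,0.085,0,0,0],
    [0.002,-0.007,0.105,0,0,0],
    [0.002,-0.007,0.12,0,0,0],
    [0.002,-0.007,0.13,0,0,0],
    [0.002,-0.007,0.13,0,0,0],
  ],
)

```text
time_s: 8.5
position: [0.527, 0.1514, 0.0305]
ee_rot: [0.035, 0.999, 0.0, -0.0]
ft_force: [0.6, -0.7, -2.2]
gripper_width: 0.0494
grip_force: 15.0
```

Emit:
jog_arm(
  rows=[
    [0,0,0.006,0,0,0],
    [0,0,0.01,0,0,0],
    [0,0,0.01,0,0,0],
  ],
)

```text
time_s: 8.88
position: [0.5269, 0.1514, 0.028]
ee_rot: [0.035, 0.999, 0.0, -0.0]
ft_force: [0.4, -0.8, -2.6]
gripper_width: 0.0496
grip_force: 15.0
```

Emit:
jog_arm(
  rows=[
    [0,0,0.003,0,0,0],
    [0,0,0.004,0,0,0],
    [0,0,0.004,0,0,0],
  ],
)

```text
time_s: 9.25
position: [0.527, 0.1514, 0.027]
ee_rot: [0.035, 0.999, 0.0, 0.0]
ft_force: [0.7, -0.3, -2.8]
gripper_width: 0.0499
grip_force: 15.0
```

Emit:
jog_arm(
  rows=[
    [0,0,0.002,0,0,0],
    [0,0,0.003,0,0,0],
    [0,0,0.003,0,0,0],
  ],
)

```text
time_s: 9.62
position: [0.527, 0.1514, 0.0264]
ee_rot: [0.035, 0.999, 0.0, 0.0]
ft_force: [-2.3, -0.8, 1.2]
gripper_width: 0.0497
grip_force: 15.0
```

Emit:
jog_arm(
  rows=[
    [0,0,0,0,0,0],
    [0,0,0,0,0,0],
    [0,0,0,0,0,0],
    [0,0,0,0,0,0],
    [0,0,0,0,0,0],
  ],
  jaw=-1,
)

```text
time_s: 10.25
position: [0.527, 0.1514, 0.0263]
ee_rot: [0.035, 0.999, 0.0, 0.0]
ft_force: [-0.1, -0.1, -0.4]
gripper_width: 0.0855
grip_force: 0.0
```

Emit:
jog_arm(
  rows=[
    [0,0,-0.03,0,0,0],
    [0,0,-0.1,0,0,0],
    [0,0,-0.2,0,0,0],
    [0,0,-0.27,0,0,0],
    [0.03,0,-0.28,0,0,0],
    [0.12,0,-0.28,0,0,0],
    [0.22,0,-0.28,0,0,0],
    [0.3,0,-0.28,0,0,0],
    [0.32,0,-0.28,0,0,0],
  ],
)

```text
time_s: 11.38
position: [0.4457, 0.1571, 0.0959]
ee_rot: [0.034, 0.999, 0.0, -0.001]
ft_force: [0.4, -0.1, -0.7]
gripper_width: 0.0872
grip_force: 0.0
```

```bash
python3 - <<'E'
from h import *
s=r.get_state(); print(s['time_s'],s['position'],s['ee_rot'],s['ft_force'])
snap('wrist','w5'); snap('scene','s5')
k=lambda c,f:cv2.resize(cv2.convertScaleAbs(c,alpha=1.8,beta=20),None,fx=f,fy=f,interpolation=2)
w=k(cv2.imread('pics/w5.png'),.8); d=k(cv2.imread('pics/s5.png')[135:215,300:390],3)
o=np.zeros((320,800,3),np.uint8); o[:,:512]=w; o[:240,530:800]=d; cv2.imwrite('pics/c5.png',o)
E
```

```text
11.375 [0.44568834 0.1571388  0.09587483] [ 3.43178487e-02  9.99410832e-01  5.64131815e-06 -5.22746834e-04] [ 0.3726436  -0.07948914 -0.71864496]
```

View pics/c5.png

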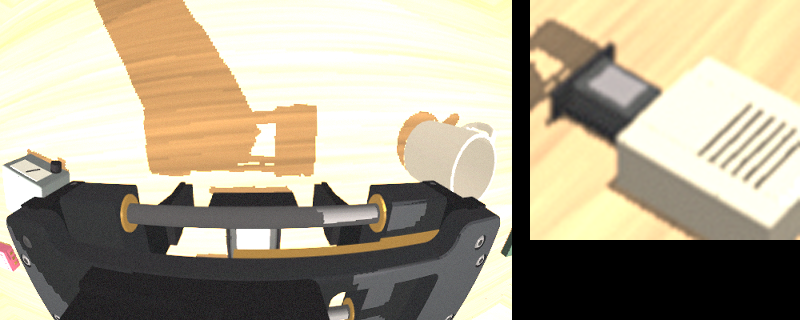

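The pack lies in the pocket behind the panel (scene inset at (600,85)), and the tray is still out. Next I'll close the fingers, go down in front of the panel and start pushing.

Emit:
jog_arm(
  rows=[
    [0,0,0,0,0,0],
    [0,0,0.08,0,0,0],
    [0,0,0.18,0,0,0],
    [0,0,0.27,0,0,0],
    [0,0,0.31,0,0,0],
    [0,0,0.32,0,0,0],
    [-0.02,0,0.32,0,0,0],
    [-0.05,0,0.32,0,0,0],
    [-0.08,0,0.32,0,0,0],
    [-0.1,0,0.32,0,0,0],
    [-0.12,0,0.32,0,0,0],
    [-0.14,0,0.32,0,0,0],
    [-0.16,0,0.32,0,0,0],
  ],
  jaw=1,
)

```text
time_s: 13.1
position: [0.487, 0.1545, 0.0162]
ee_rot: [0.035, 0.999, 0.0, -0.0]
ft_force: [-4.8, 3.4, 0.9]
gripper_width: 0.0001
grip_force: 2.1
```

Emit:
jog_arm(
  rows=[
    [-0.02,0,0,0,0,0],
    [-0.05,0,0,0,0,0],
    [-0.08,0,0,0,0,0],
    [-0.11,0,0,0,0,0],
    [-0.14,0,0,0,0,0],
    [-0.16,0,0,0,0,0],
  ],
)

```text
time_s: 13.85
position: [0.5268, 0.152, 0.0161]
ee_rot: [0.035, 0.999, 0.0, -0.001]
ft_force: [-5.1, 4.7, 3.1]
gripper_width: 0.0005
grip_force: 2.6
```

Emit:
jog_arm(
  rows=[
    [-0.01,0.002,-0.001,0,0,0],
    [-0.02,0.003,-0.002,0,0,0],
    [-0.03,0.003,-0.002,0,0,0],
    [-0.03,0.003,-0.002,0,0,0],
  ],
)

```text
time_s: 14.35
position: [0.5339, 0.1516, 0.0162]
ee_rot: [0.035, 0.999, -0.0, -0.001]
ft_force: [-4.3, 2.2, -2.6]
gripper_width: 0.0008
grip_force: 2.2
```

Emit:
jog_arm(
  rows=[
    [-0.006,0.001,0,0,0,0],
    [-0.012,0.001,0,0,0,0],
    [-0.012,0.001,0,0,0,0],
  ],
)

```text
time_s: 14.72
position: [0.5369, 0.1515, 0.0162]
ee_rot: [0.035, 0.999, -0.0, -0.001]
ft_force: [-4.5, 1.4, -2.2]
gripper_width: 0.0003
grip_force: 2.3
```

Emit:
jog_arm(
  rows=[
    [-0.005,0,0,0,0,0],
    [-0.01,0.001,0,0,0,0],
    [-0.01,0.001,0,0,0,0],
  ],
)

```text
time_s: 15.1
position: [0.5394, 0.1513, 0.0163]
ee_rot: [0.035, 0.999, -0.0, -0.001]
ft_force: [-5.3, 0.6, -2.9]
gripper_width: 0.0009
grip_force: 2.4
```

Emit:
jog_arm(
  rows=[
    [-0.005,0,0,0,0,0],
    [-0.01,0.001,0,0,0,0],
    [-0.01,0.001,0,0,0,0],
  ],
)

```text
time_s: 15.48
position: [0.542, 0.1512, 0.0163]
ee_rot: [0.035, 0.999, -0.0, -0.001]
ft_force: [-4.4, 0.7, -3.8]
gripper_width: 0.0002
grip_force: 2.5
```

```bash
python3 - <<'E'
from h import *
# panel travel estimate from side view: print fine only
s=r.get_state(); print(s['time_s'],s['position'],s['ft_force'])
E
```

```text
15.475 [0.54198748 0.1512206  0.01628888] [-4.43325493  0.71179287 -3.84940005]
```

Emit:
jog_arm(
  rows=[
    [-0.005,0,0.001,0,0,0],
    [-0.01,0,0.001,0,0,0],
    [-0.01,0,0.001,0,0,0],
  ],
)

```text
time_s: 15.85
position: [0.5448, 0.1511, 0.0163]
ee_rot: [0.035, 0.999, -0.0, -0.0]
ft_force: [-4.1, -0.4, -3.7]
gripper_width: 0.0007
grip_force: 2.3
```

Emit:
jog_arm(
  rows=[
    [-0.005,0,0,0,0,0],
    [-0.01,0,0.001,0,0,0],
    [-0.01,0,0.001,0,0,0],
  ],
)

```text
time_s: 16.23
position: [0.5475, 0.1509, 0.0163]
ee_rot: [0.035, 0.999, -0.0, -0.0]
ft_force: [-4.5, -1.7, -2.4]
gripper_width: 0.0005
grip_force: 2.4
```

Emit:
jog_arm(
  rows=[
    [-0.005,0,0,0,0,0],
    [-0.01,0,0,0,0,0],
    [-0.01,0,0,0,0,0],
  ],
)

```text
time_s: 16.6
position: [0.55, 0.1508, 0.0162]
ee_rot: [0.035, 0.999, -0.0, -0.0]
ft_force: [-5.1, -1.4, -1.9]
gripper_width: 0.0003
grip_force: 2.4
```

Emit:
jog_arm(
  rows=[
    [-0.004,0,0,0,0,0],
    [-0.008,0,0,0,0,0],
    [-0.008,0,0,0,0,0],
  ],
)

```text
time_s: 16.98
position: [0.552, 0.1507, 0.0162]
ee_rot: [0.035, 0.999, -0.0, -0.0]
ft_force: [-5.7, -0.9, -2.1]
gripper_width: 0.0005
grip_force: 2.4
```

Emit:
jog_arm(
  rows=[
    [-0.004,0,0,0,0,0],
    [-0.008,0,0,0,0,0],
    [-0.008,0,0,0,0,0],
  ],
)

```text
time_s: 17.35
position: [0.554, 0.1505, 0.0163]
ee_rot: [0.035, 0.999, -0.0, -0.0]
ft_force: [-5.0, -1.5, -2.2]
gripper_width: 0.0003
grip_force: 2.4
```

Emit:
jog_arm(
  rows=[
    [-0.004,0,0,0,0,0],
    [-0.006,0,0,0,0,0],
    [-0.006,0,0,0,0,0],
  ],
)

```text
time_s: 17.73
position: [0.5553, 0.1505, 0.0162]
ee_rot: [0.035, 0.999, -0.0, -0.0]
ft_force: [-5.7, -1.2, -1.1]
gripper_width: 0.0003
grip_force: 2.9
```

Emit:
jog_arm(
  rows=[
    [-0.004,0,0,0,0,0],
    [-0.006,0,0,0,0,0],
    [-0.006,0,0,0,0,0],
  ],
)

```text
time_s: 18.1
position: [0.5567, 0.1504, 0.0162]
ee_rot: [0.035, 0.999, -0.0, -0.0]
ft_force: [-6.5, -0.5, -1.0]
gripper_width: 0.0006
grip_force: 3.0
```

Emit:
jog_arm(
  rows=[
    [-0.003,0,0,0,0,0],
    [-0.004,0,0,0,0,0],
    [-0.004,0,0,0,0,0],
  ],
)

```text
time_s: 18.48
position: [0.5576, 0.1503, 0.0162]
ee_rot: [0.035, 0.999, -0.0, -0.0]
ft_force: [-7.8, -0.3, -0.7]
gripper_width: 0.0005
grip_force: 3.4
```

Emit:
jog_arm(
  rows=[
    [-0.003,0,0,0,0,0],
    [-0.004,0,0,0,0,0],
    [-0.004,0,0,0,0,0],
  ],
)

```text
time_s: 18.85
position: [0.5581, 0.1503, 0.0162]
ee_rot: [0.035, 0.999, -0.0, -0.001]
ft_force: [-9.6, -1.7, 1.6]
gripper_width: 0.0006
grip_force: 4.6
```

Emit:
jog_arm(
  rows=[
    [-0.003,0,0,0,0,0],
    [-0.004,0,0,0,0,0],
    [-0.004,0,0,0,0,0],
  ],
)

```text
time_s: 19.23
position: [0.5585, 0.1503, 0.0161]
ee_rot: [0.035, 0.999, -0.0, -0.002]
ft_force: [-11.9, -0.7, 3.6]
gripper_width: -0.0002
grip_force: 6.0
```

Emit:
jog_arm(
  rows=[
    [0.01,0,0,0,0,0],
    [0.025,0,0,0,0,0],
    [0.045,0,0,0,0,0],
    [0.06,0,0,0,0,0],
    [0.06,0,0,0,0,0],
  ],
)

```text
time_s: 19.85
position: [0.5458, 0.1521, 0.017]
ee_rot: [0.035, 0.999, 0.0, 0.001]
ft_force: [-0.3, 0.4, 0.6]
gripper_width: 0.0005
grip_force: 0.0
```

The force dropped to zero, so the tray has caught. I'll back away clear and check it by measurement.

Emit:
jog_arm(
  rows=[
    [0.05,0,0,0,0,0],
    [0.15,0,0,0,0,0],
    [0.25,0,-0.05,0,0,0],
    [0.32,0,-0.2,0,0,0],
    [0.36,0,-0.35,0,0,0],
    [0.38,0,-0.5,0,0,0],
    [0.38,0,-0.5,0,0,0],
  ],
)

```text
time_s: 20.72
position: [0.4512, 0.1592, 0.144]
ee_rot: [0.035, 0.999, 0.002, 0.002]
ft_force: [0.4, -0.3, -0.4]
gripper_width: 0.0003
grip_force: 0.0
```

```bash
python3 - <<'E'
from h import *
s=r.get_state(); print(s['time_s'],s['position'],s['ft_force'])
snap('wrist','w6'); snap('scene','s6'); snap('side','d6')
# dark profile along the tray axis, scene view at z=.04 : panel top
u=np.array([np.cos(np.radians(-3.8)),np.sin(np.radians(-3.8))]); m=np.array([.5795,.1475])
for f in('s0','s6','d0','d6'):
    im=np.load('pics/'+f+'.npz')['im'].max(2); row=[]
    for a in np.arange(-.11,.021,.005):
        p=m+a*u; x,y=proj(f,[*p,.04]).round().astype(int); row.append(int(im[y,x]))
    print(f,row)
# bystanders: change between before/after
a,b=[cv2.GaussianBlur(np.load(f'pics/{f}.npz')['im'],(5,5),0).astype(int) for f in('s0','s6')]
d=(abs(a-b).max(2)>45).astype(np.uint8); n,_,st,c=cv2.connectedComponentsWithStats(d); print([(x[:5].tolist()) for x in st[1:] if x[4]>25])
E
```

```text
20.725 [0.45116691 0.15923002 0.14402449] [ 0.44960451 -0.26647892 -0.35506042]
s0 [143, 136, 122, 33, 19, 16, 17, 19, 24, 26, 24, 25, 27, 26, 22, 26, 23, 25, 50, 129, 154, 152, 151, 151, 151, 152, 152]
s6 [69, 97, 76, 131, 147, 143, 139, 145, 145, 143, 138, 141, 145, 151, 154, 152, 152, 152, 122, 131, 157, 157, 156, 156, 156, 156, 155]
d0 [6, 9, 5, 14, 122, 62, 125, 59, 80, 59, 82, 127, 78, 120, 42, 123, 21, 49, 55, 52, 51, 51, 49, 55, 44, 49, 151]
d6 [134, 145, 144, 151, 148, 145, 152, 153, 153, 149, 153, 155, 150, 151, 33, 0, 9, 6, 11, 13, 16, 26, 14, 14, 40, 54, 161]
[[260, 0, 81, 126, 4826], [342, 0, 6, 6, 32], [118, 46, 20, 19, 59], [170, 59, 6, 30, 84], [323, 58, 19, 13, 149], [164, 69, 5, 11, 36], [107, 71, 16, 32, 156], [181, 70, 105, 56, 1872], [111, 130, 17, 17, 129], [142, 138, 47, 21, 447], [103, 141, 23, 13, 162], [169, 142, 152, 45, 3124], [306, 149, 35, 35, 629], [222, 272, 36, 36, 799]]
```

Emit:
jog_arm(
  rows=[
    [0,0,-0.1,0,0,0],
    [0.02,-0.1,-0.25,0,0,0],
    [0.02,-0.25,-0.35,0,0,0],
    [0.02,-0.4,-0.4,0,0,0],
    [0.02,-0.4,-0.4,0,0,0],
    [0.02,-0.4,-0.4,0,0,0],
    [0.02,-0.4,-0.4,0,0,0],
    [0.02,-0.4,-0.4,0,0,0],
    [0.02,-0.4,-0.4,0,0,0],
  ],
)

```text
time_s: 22.0
position: [0.4382, 0.0592, 0.241]
ee_rot: [0.035, 0.999, -0.0, -0.0]
ft_force: [1.1, 0.6, 0.1]
gripper_width: 0.0003
grip_force: 0.0
```

```bash
python3 - <<'E'
from h import *
s=r.get_state(); print(s['time_s'],s['position'],s['ft_force'])
snap('wrist','w7'); snap('scene','s7'); snap('side','d7')
u=np.array([np.cos(np.radians(-3.8)),np.sin(np.radians(-3.8))]); v=np.array([-u[1],u[0]]); m=np.array([.5795,.1475])
A=np.arange(-.11,.021,.005); print((A*1000).round().astype(int).tolist())
for f in('s6','s7','d7','w7'):
  im=np.load('pics/'+f+'.npz')['im'].max(2)
  for l in(-.02,.02):
    row=[]
    for a in A:
        x,y=proj(f,[*(m+a*u+l*v),.038]).round().astype(int); row.append(int(im[y,x]) if 0<=x<640 and 0<=y<400 else -1)
    print(f,l,row)
c=cv2.absdiff(*[cv2.GaussianBlur(np.load(f'pics/{f}.npz')['im'],(5,5),0) for f in('s6','s7')])[150:215,300:410].max(2); print('tray-area change',c.max())
E
```

```text
22.0 [0.43824329 0.05918702 0.24103672] [1.0623565  0.61056409 0.09347311]
[-110, -105, -100, -95, -90, -85, -80, -75, -70, -65, -60, -55, -50, -45, -40, -35, -30, -25, -20, -15, -10, -5, 0, 5, 10, 15, 20]
s6 -0.02 [76, 90, 89, 145, 146, 137, 139, 144, 144, 144, 135, 142, 147, 150, 155, 151, 153, 153, 128, 136, 152, 154, 141, 145, 154, 150, 149]
s6 0.02 [66, 64, 68, 118, 138, 138, 142, 146, 148, 142, 139, 143, 146, 150, 151, 150, 151, 155, 128, 149, 157, 156, 155, 156, 156, 156, 156]
s7 -0.02 [144, 138, 144, 149, 145, 136, 139, 144, 145, 144, 135, 141, 147, 149, 154, 151, 153, 154, 124, 136, 150, 152, 141, 145, 153, 149, 149]
s7 0.02 [144, 142, 148, 150, 143, 136, 141, 146, 146, 141, 138, 144, 146, 150, 151, 149, 151, 154, 127, 149, 157, 156, 156, 155, 156, 156, 156]
d7 -0.02 [134, 138, 145, 146, 156, 153, 152, 152, 148, 149, 152, 155, 68, 37, 19, 8, 9, 8, 8, 13, 18, 16, 25, 18, 35, 69, 149]
d7 0.02 [139, 145, 144, 157, 152, 145, 149, 158, 152, 148, 152, 155, 145, 147, 151, 150, 123, 0, 6, 9, 29, 20, 12, 6, 21, 81, 128]
w7 -0.02 [230, 231, 231, 223, 221, 233, 237, 239, 234, 236, 39, 16, 19, 17, 19, 18, 18, 17, 18, 17, 19, 19, 13, 19, 18, 17, 19]
w7 0.02 [231, 230, 231, 216, 226, 230, 235, 235, 236, 237, 129, 17, 17, 15, 14, 19, 16, 23, 32, 36, 48, 16, 17, 17, 21, 23, 16]
tray-area change 83
```

```bash
python3 -c "
from workcell import r
print(r.finish_job())"
```

```text
the job is handed in; nothing more can be done
None
```

The job is handed in: the pack is in the tray, and the tray is latched in after being pressed to its end stop at about 12 N. It was still in about 2 s after I let go, and I saw no sign that anything else on the desk had moved.

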